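Load the battery lantern and snap its cap home

TASK

Stand the fat battery cell, button end up, in the well on top of the lantern, then put the lantern's tall knobbed cap over it and press it down past the click until its rim is fully home on the shoulder. Keep pressing after the force drops: finish while still holding the cap down firmly with the gripper, do not let go. Leave everything else on the worktop where it is.

Things in the scene. Friction and masses are not known exactly. Their poses are not given: they have to be found in the camera images.
- lantern: a dark metal battery lantern, upright and fixed to the worktop, 110 mm across the foot, white globe, copper guard bars; a bail hangs at its side (look only). Its flat round shoulder, 94 mm across, is 125 mm above the worktop; from it rises a steel neck round the battery well. Origin: centre of its underside, z up
- lantern_neck (a point): centre of the neck's top rim, 147 mm above the worktop. The neck is 48 mm across outside and 22 mm high, its top 5 mm tapering to 42 mm. Four sprung steel bumps stand 4 mm out of it, 9.5 mm above the shoulder
- lantern_well (a point): centre of the battery well's floor, 13 mm below the shoulder and 35 mm below the top of the neck. The well is 33 mm in diameter, straight-sided
- shoulder: the flat top of the lantern round the neck, part of it. Origin: its centre, 125 mm above the worktop, z up: the cap's rim rests here when home. Pressing: the cap first stops on the bumps, rim 14.5 mm above the shoulder, and rests there unclicked; about 8 to 15 N pushes it on, at the click (rim 8 to 11 mm up) the force drops and the cap is even drawn down, then the rim meets the shoulder, a hard stop. Keep pressing there: above 5 N, 10 to 20 N does well
- cell: the fat battery cell, 26 mm across, 50 mm tall, about 70 g, black with a copper band, standing with its bevelled plain end down and its small button end up. Stood in the well it sticks out 15 mm above the neck. Origin: centre of its underside, z up
- cap: the lantern's snap cap: a dark upturned metal cup, 64 mm across, 46 mm high, with a round knob on top (76 mm tall in all, about 100 g), standing rim down. Inside 42 mm deep and 58 mm across; a bead inside the rim (51 mm opening, 4 mm high) must pass the neck's bumps. Its yaw does not matter. Origin: centre of its rim (underside), z up
- cap_knob (a point): middle of the cap's copper knob, on the cap's axis, 61 mm above its rim. The knob is 24 mm across and 30 mm high, rising from the cap's flat top (46 mm above the rim)
- thin_cell: a thinner bystander cell, 14.5 mm across, 50 tall, standing; does not belong in the lantern. Origin: centre of its underside
- jar_lid: a flat dark jar lid, 82 mm across, 34 tall with its knob; not the lantern's. Origin: centre of its underside
- apple: an apple, 76 mm across, 68 tall. Origin: centre of its underside
- oil: a bottle of oil, 84 mm across, 235 tall. Origin: centre of its underside
- mug: a white mug, 82 mm across, 92 tall, with a handle towards its own +y. Origin: centre of its underside
- tea_box: a small cardboard box, 65 x 50 x 34 mm tall. Origin: centre of its underside
- pepper: a wooden pepper pot, 38 mm across, 62 tall. Origin: centre of its underside
- spoon: a spoon lying flat, 160 mm long. Origin: on the worktop under its middle
There are look-alikes about, which are no part of the job. What is shaped like the cap but turquoise is not meant.

How it is judged:
By the outcome, as a careful person would: the job done as asked, in the order asked, and still so for the second after the job is handed in, while the arm keeps its last pose, push and grip.
It also fails if it takes over 54 s, if anything falls off the work surface, if the arm or the gripper's body presses on something with over 40 N, if the wrist force passes 120 N, or if a joint passes its speed limit or range.

ROBOT

A 7-joint arm with a two-finger parallel gripper is mounted at the origin on the work surface. World frame = base frame: x ahead of the robot, y to its left, z up, the work surface at z = 0. Lengths are in m, angles in rad, forces in N, time in s.
With the tool pointing down it reaches from about 0.425 to 0.925 m from the base axis. Payload 6.8 kg.
Tool frame: the origin (TCP) lies on the front face of the gripper's body, between the roots of the fingers; the fingertips stand 73 mm ahead of it and the grasp point (between the pads) lies 54 mm ahead of it; z points along the fingers, y is the line along which they close (so a half turn about z gives the same grasp; the last joint's range is limited). The gripper opens to 85 mm and grips with 20 to 120 N. Pads are 22 mm wide; open, the fingers measure 114 mm over their backs; the gripper's body (76 mm by 85 mm) begins 54 mm behind the grasp point. The pads swing forward as they close: fully open they stand 13 mm farther back than shut.
Start: joints at [-1.445, 0.477, 0.022, 1.555, -0.011, 1.109, -0.083], TCP at [0.156, 0.657, 0.304] pointing down, gripper open.
Joint ranges: [-2.96, 2.96], [-0.34, 2.1], [-1.41, 1.46], [0.24, 2.44], [-1.37, 4.51], [0.17, 1.92], [-2.96, 2.96]. Speed limits (rad/s): [2.39, 2.39, 3.14, 3.14, 3.14, 3.14, 3.14].

INTERFACE

Orientations are given as a unit quaternion [w, x, y, z].
In Python, from station import bot, optics gives the robot as it stands.
- The arm moves only by the tool drive_tool, never from a script. Its argument "deltas" is a list of rows, each an object with "gripper": the closure in counts, from 0 (fully open) to 255 (shut); "offset": the shift along the tool's x, y, z in units of 1000 mm (1.0 is 1000 mm), a list of three; "angular": the turn, a rotation vector about the tool's x, y, z in units of 45 degrees (1.0 is 45 degrees), a list of three. In form: [{"gripper": gripper, "offset": [dx, dy, dz], "angular": [rx, ry, rz]}, ...]. A call has 1 to 5 rows; each row is the pose to reach, as a shift and turn from the pose commanded when the call began, along the tool's axes at that moment; what a row does not reach only later rows make up. A row lasts 1/10 s, in which the tool goes at most 50 mm and 8.59 degrees, less where a joint would pass 70% of its speed; a pose out of reach is approached as far as the arm can. A call with a number of a shift or a turn outside -1 to 1 is refused whole. A call with a gripper value outside its range is refused whole. The fingers move at their own pace and stop on an object; "grip_force" is the grip in N (left out, the last holds). Time passes only in rows, so rows that repeat a pose let the fingers close. It gives the time, the measured TCP pose, the force, the opening and the grip force at its end, in the units of the state.
- bot.get_obs(): the state, without advancing time (a new reading comes with each control period).
- optics.read_camera(name): name is "scene" or "top" or "wrist"; returns the picture (480x640x3 uint8, blue, green, red); there is no depth.
- optics.camera_model(name): a dict with "fx", "fy", "cx", "cy" (pixels), "cam_to_world" (4x4, takes a point from camera to world coordinates). Camera axes: x right, y up, looking along -z (the intrinsics and any distortion apply to the point x, -y, -z); pixel columns grow to the right and rows downward; lengths in m; the calibration is good to about 2 mm. A picture is of the moment at which its call begins: read the wrist's pose just before it. camera_model takes no time and is no camera call; for the wrist camera it gives the pose at the moment of the call.
- bot.hand_in(): hands the job in; it is judged then, once.
The state is a dict: "t": time; "q": joint angles; "joint_vel": joint speeds; "joint_torque": joint torques, N m; "eef_pos": TCP position; "tool_rot": TCP orientation; "contact_force": force on the tool from outside, world axes, zero at the start; "torque": the same for the moment, N m; "gripper_width": opening from 0.0 (shut) to 1.0 (fully open); "grasp_force": force on a finger pad.
Only numpy, scipy, OpenCV 4.12 (cv2) and the standard library are available. Lean on these libraries where they do the work, as an engineer would, in place of code of your own. Each camera call takes 0.05 s, during which the arm holds its last target. There are 200 camera calls.

## Working session

There is one attempt and no reset: what is moved stays moved. The work goes in short steps, Python scripts to look and compute and a tool call to move; the robot and the scene stay as the last step left them, time stands still between calls to the robot, and variables do not carry over. Pictures are saved under pics/ and viewed, at most 10 in all, crops included, and the job is handed in when it is done.

Besides the shell and the picture viewer there is one more tool, called after "Call:" as a command line: name --argument value ..., lists and objects as JSON in quotes. drive_tool: Moves the arm, as the interface text tells. Its arguments: {"type":"object","properties":{"deltas":{"type":"array"},"grip_force":{"type":"number"}},"required":["deltas"]}

```bash
ls; mkdir -p pics; python3 - <<'E'
from station import bot, optics
import cv2,numpy as np
o=bot.get_obs(); print({k:np.round(o[k],3) for k in ("t","eef_pos","tool_rot","contact_force","gripper_width")})
for n in ("scene","top"):
    cv2.imwrite(f"pics/{n}0.png",optics.read_camera(n)); m=optics.camera_model(n); print(n,{k:(np.round(v,3).tolist()) for k,v in m.items()})
E
```

```text
pics
{'t': np.float64(0.0), 'eef_pos': array([0.156, 0.656, 0.303]), 'tool_rot': array([-0.   ,  0.117,  0.993, -0.001]), 'contact_force': array([-0.444,  0.362,  0.247]), 'gripper_width': np.float64(1.002)}
scene {'fx': 476.985, 'fy': 476.985, 'cx': 315.176, 'cy': 248.62, 'cam_to_world': [[0.704, -0.405, 0.583, 1.218], [0.71, 0.391, -0.586, -0.643], [0.009, 0.827, 0.562, 0.735], [0.0, 0.0, 0.0, 1.0]]}
top {'fx': 569.383, 'fy': 569.383, 'cx': 318.817, 'cy': 239.362, 'cam_to_world': [[0.015, 0.997, -0.069, 0.491], [-1.0, 0.014, -0.018, -0.013], [-0.017, 0.069, 0.997, 1.567], [0.0, 0.0, 0.0, 1.0]]}
```

View pics/scene0.png

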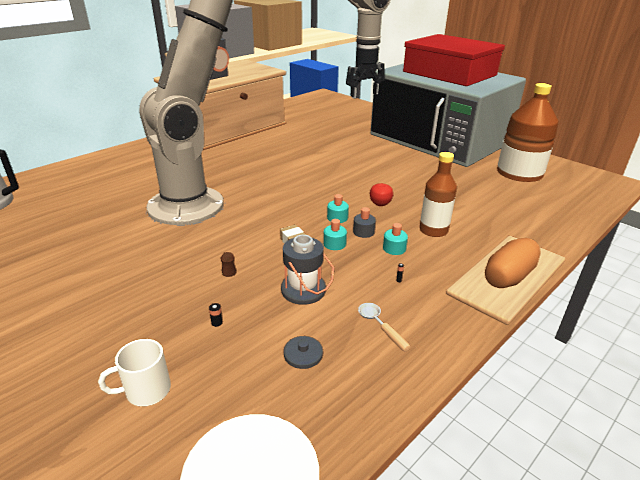

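View pics/top0.png

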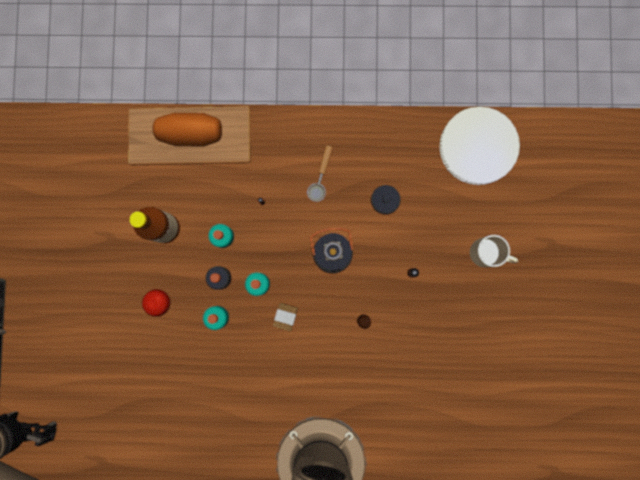

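Candidates in the scene view:
- **Cap:** the dark cup at (364,223). The turquoise look-alikes are at (338,210), (335,235) and (396,240), and the flat jar lid is at (303,351).
- **Cell:** the fat black one with the copper band at (216,315). The thin cell is at (400,272) and the pepper pot at (228,265).
- **Lantern neck:** (303,242).

In the top view these are the cap at (218,278), the cell at (413,272) and the lantern at (333,252).

```bash
cat > h.py <<'E'
import numpy as np,cv2
from station import bot, optics
def ray(m,u,v):
    T=np.array(m["cam_to_world"]); d=T[:3,:3]@np.array([(u-m["cx"])/m["fx"],-(v-m["cy"])/m["fy"],-1.]); return T[:3,3],d/np.linalg.norm(d)
def onz(m,u,v,z):
    c,d=ray(m,u,v); return c+d*(z-c[2])/d[2]
def tri(ma,pa,mb,pb):
    a,d=ray(ma,*pa); b,e=ray(mb,*pb)
    s=np.linalg.lstsq(np.c_[d,-e],b-a,rcond=None)[0]; p,q=a+d*s[0],b+e*s[1]; return (p+q)/2,np.linalg.norm(p-q)
def blob(mask,u,v,r):
    "centroid, area and bbox of the largest component within r of u,v"
    m=np.zeros_like(mask); y,x=max(0,v-r),max(0,u-r); m[y:v+r,x:u+r]=mask[y:v+r,x:u+r]
    n,l,s,c=cv2.connectedComponentsWithStats(m.astype(np.uint8)); i=1+np.argmax(s[1:,4]); return c[i],s[i]
E
python3 - <<'E'
from h import *
S,T=cv2.imread("pics/scene0.png"),cv2.imread("pics/top0.png"); ms,mt=optics.camera_model("scene"),optics.camera_model("top")
def dark(I): return I.max(2)<75
def copper(I):
    h=cv2.cvtColor(I,cv2.COLOR_BGR2HSV); return (h[...,0]<9)&(h[...,1]>110)&(h[...,2]>120)
for nm,I,m,f,u,v,r,z in [("cell",T,mt,dark,413,272,14,.045),("cap",T,mt,dark,218,278,18,.04),("knob",T,mt,copper,215,278,9,.061),("lantern",T,mt,dark,333,252,30,.12),("knobS",S,ms,copper,365,215,9,.061),("cellS",S,ms,dark,216,315,16,.025),("capS",S,ms,dark,364,225,18,.023)]:
    try:
        c,s=blob(f(I),u,v,r); print(nm,c.round(1),s,onz(m,*c,z).round(3))
    except Exception as e: print(nm,e)
for z,p in ((.147,(303,239)),):
    print("neck S",onz(ms,*p,z).round(3),"T",onz(mt,333,251.5,z).round(3))
a=cv2.resize(S[190:340,190:420],None,fx=3,fy=3,interpolation=cv2.INTER_CUBIC)
cv2.imwrite("pics/crop1.png",a)
E
```

```text
cell [412.6 272.2] [408 268  11   9  71] [ 0.512 -0.236  0.045]
cap [219.1 277.8] [206 267  25  23 367] [0.489 0.281 0.04 ]
knob [213.6 277.7] [210 274   8   8  41] [0.489 0.292 0.061]
lantern [332.2 254.3] [313 234  40  39 861] [ 0.553 -0.021  0.12 ]
knobS [364.4 215.5] [361 212   8   8  33] [0.497 0.275 0.061]
cellS [216.1 319.8] [210 313  12  14 117] [ 0.526 -0.251  0.025]
capS [363.  229.7] [353 220  22  17 234] [0.505 0.263 0.023]
neck S [ 0.561 -0.023  0.147] T [ 0.559 -0.023  0.147]
```

View pics/crop1.png

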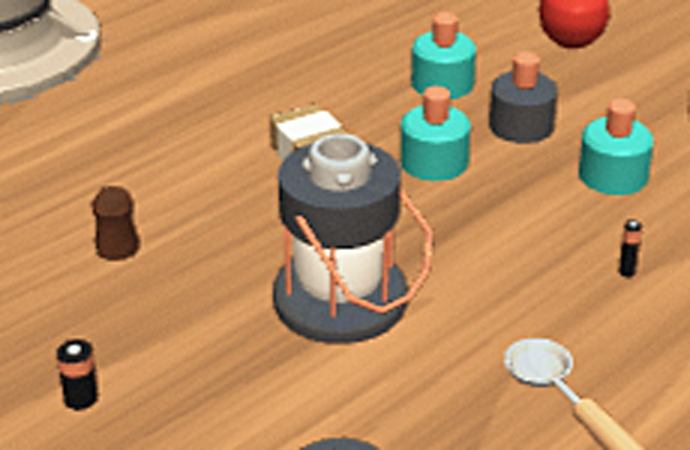

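The crop confirms the choice. The fat cell with the copper band is at crop (78,375), the dark cap with the copper knob at (522,97) among three turquoise ones, and the neck at (340,155). I'll swing round past the cap first.

Call:
drive_tool --deltas '[{"gripper":0,"offset":[-0.205,-0.14,-0.02],"angular":[0,0,0]},{"gripper":0,"offset":[-0.205,-0.14,-0.02],"angular":[0,0,0]},{"gripper":0,"offset":[-0.205,-0.14,-0.02],"angular":[0,0,0]},{"gripper":0,"offset":[-0.205,-0.14,-0.02],"angular":[0,0,0]},{"gripper":0,"offset":[-0.205,-0.14,-0.02],"angular":[0,0,0]}]'

```text
t: 0.6
eef_pos: [0.3245, 0.471, 0.3238]
tool_rot: [-0.0, 0.117, 0.993, -0.0]
contact_force: [1.7, 0.2, -0.3]
gripper_width: 0.997
grasp_force: 0.0
```

Call:
drive_tool --deltas '[{"gripper":0,"offset":[-0.205,-0.14,0],"angular":[0,0,0]},{"gripper":0,"offset":[-0.205,-0.14,0],"angular":[0,0,0]},{"gripper":0,"offset":[-0.205,-0.14,0],"angular":[0,0,0]},{"gripper":0,"offset":[-0.205,-0.14,0],"angular":[0,0,0]},{"gripper":0,"offset":[-0.205,-0.14,0],"angular":[0,0,0]}]'

```text
t: 1.1
eef_pos: [0.4913, 0.2872, 0.3238]
tool_rot: [-0.0, 0.117, 0.993, -0.0]
contact_force: [-0.1, 0.1, -0.5]
gripper_width: 0.999
grasp_force: 0.0
```

```bash
cat >> h.py <<'E'
from scipy.spatial.transform import Rotation
def Rt(o): w,x,y,z=o["tool_rot"]; return Rotation.from_quat([x,y,z,w])
def todo(*p):
    "tool-frame shift to the TCP target p and the turn (45deg units) to exact vertical"
    o=bot.get_obs(); R=Rt(o); z=R.as_matrix()[:,2]; t=np.cross(z,[0,0,-1])
    print("t",round(o["t"],2),"tcp",np.round(o["eef_pos"],4),"go",(R.inv().apply(np.array(p)-o["eef_pos"])).round(4),"tilt",(R.inv().apply(t)/(np.pi/4)).round(4),"F",np.round(o["contact_force"],1),"w",round(float(o["gripper_width"]),3),"q",np.round(o["q"],2))
E
python3 - <<'E'
from h import *
todo(.512,-.236,.32)
m=optics.camera_model("wrist"); I=optics.read_camera("wrist"); cv2.imwrite("pics/w1.png",I)
print(m["fx"],m["cx"],m["cy"]); print(np.round(m["cam_to_world"],3))
np.save("m1.npy",m,allow_pickle=True)
E
```

```text
t 1.1 tcp [0.4913 0.2872 0.3238] go [-0.1415 -0.5042  0.0039] tilt [-0.0003 -0.0003 -0.    ] F [-0.1  0.1 -0.5] w 0.999 q [-0.81  0.28  0.21  1.8  -0.07  1.06  0.76]
406.3237041275999 314.4209781285751 237.07618683272767
[[ 0.231 -0.926 -0.297  0.415]
 [ 0.973  0.22   0.072  0.306]
 [-0.001 -0.306  0.952  0.393]
 [ 0.     0.     0.     1.   ]]
```

View pics/w1.png

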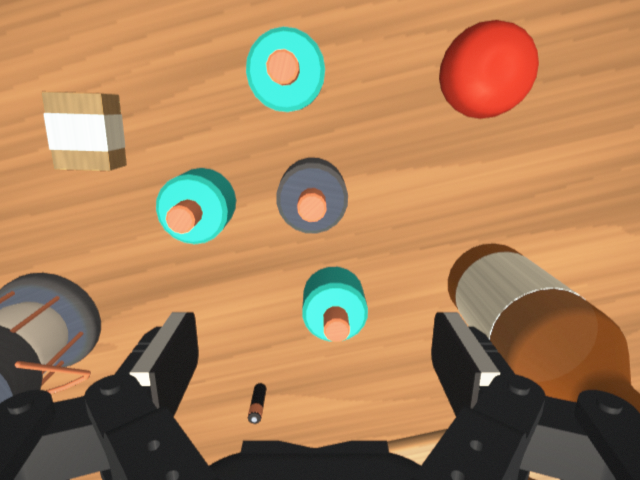

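The wrist view shows the dark cap's knob top at (312,207), and the lantern at lower left. Next I'll move on, stop over the lantern, and then go to the cell.

```bash
python3 - <<'E'
from h import *
m=np.load("m1.npy",allow_pickle=True).item(); I=cv2.imread("pics/w1.png")
h=cv2.cvtColor(I,cv2.COLOR_BGR2HSV)
top=(h[...,0]<14)&(h[...,1]>90)&(I[...,2]>235)
c,s=blob(top,312,205,22); print(c,s,onz(m,*c,.076).round(4))
dk=(I.max(2)<125); c,s=blob(dk,312,197,42); print(c,s)
todo(.56,-.022,.32)
E
```

```text
[311.39899833 207.08347245] [298 194  28  27 599] [0.4888 0.2856 0.076 ]
[312.74548353 189.72210414] [ 277  158   70   75 1882]
t 1.15 tcp [0.4972 0.279  0.3241] go [-0.1339 -0.2767  0.0056] tilt [-0.0042  0.0059 -0.    ] F [ 5.1 -6.5  1. ] w 0.999 q [-0.8   0.29  0.22  1.8  -0.06  1.06  0.77]
```

Call:
drive_tool --deltas '[{"gripper":0,"offset":[-0.14,-0.285,0],"angular":[0,0,0]},{"gripper":0,"offset":[-0.14,-0.285,0],"angular":[0,0,0]},{"gripper":0,"offset":[-0.14,-0.285,0],"angular":[0,0,0]},{"gripper":0,"offset":[-0.14,-0.285,0],"angular":[0,0,0]},{"gripper":0,"offset":[-0.14,-0.285,0],"angular":[0,0,0]}]'

```text
t: 1.65
eef_pos: [0.5454, 0.0437, 0.3237]
tool_rot: [-0.0, 0.116, 0.993, 0.0]
contact_force: [1.4, -0.1, 0.7]
gripper_width: 0.995
grasp_force: 0.0
```

```bash
python3 - <<'E'
from h import *
todo(.512,-.236,.32)
m=optics.camera_model("wrist"); I=optics.read_camera("wrist"); cv2.imwrite("pics/w2.png",I)
np.save("m2.npy",m,allow_pickle=True)
E
```

```text
t 1.65 tcp [0.5454 0.0437 0.3237] go [-0.0322 -0.2799  0.0037] tilt [ 0.0001 -0.0005  0.    ] F [ 1.4 -0.1  0.7] w 0.995 q [-0.47  0.25  0.34  1.86 -0.1   1.05  1.24]
```

View pics/w2.png

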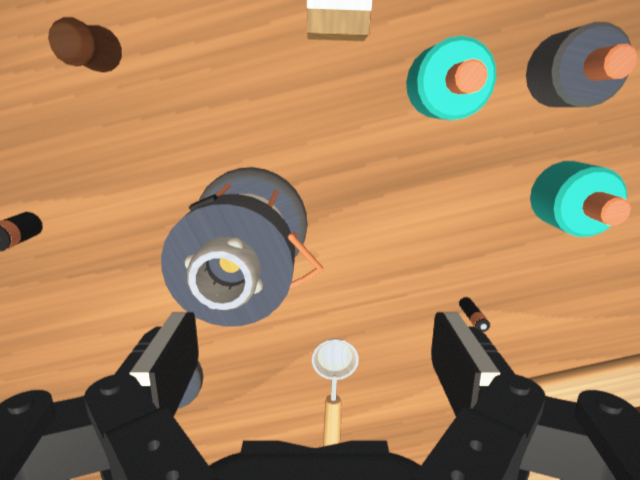

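The shoulder is centred near (228,259) and the neck's bright top rim near (222,280). Next I'll measure the rim and go on to the cell.

```bash
python3 - <<'E'
from h import *
m=np.load("m2.npy",allow_pickle=True).item(); I=cv2.imread("pics/w2.png")
k=(I.min(2)>205).astype(np.uint8); M=np.zeros_like(k); M[245:315,180:265]=k[245:315,180:265]
cs,_=cv2.findContours(M,cv2.RETR_EXTERNAL,cv2.CHAIN_APPROX_NONE); c=max(cs,key=len)
e=cv2.fitEllipse(cv2.convexHull(c)); print(e,onz(m,*e[0],.147).round(4), "diam", 1000*np.linalg.norm(onz(m,e[0][0]+e[1][0]/2,e[0][1],.147)-onz(m,e[0][0]-e[1][0]/2,e[0][1],.147)))
h=cv2.cvtColor(I,cv2.COLOR_BGR2HSV); d=((h[...,0]>100)&(h[...,0]<130)&(h[...,1]>30)&(I.max(2)>85)&(I.max(2)<125)).astype(np.uint8)
M=np.zeros_like(d); M[215:330,155:300]=d[215:330,155:300]
cs,_=cv2.findContours(M,cv2.RETR_EXTERNAL,cv2.CHAIN_APPROX_NONE); c=max(cs,key=cv2.contourArea)
e=cv2.fitEllipse(cv2.convexHull(c)); print(e,onz(m,*e[0],.125).round(4))
E
```

```text
((219.8741455078125, 280.11181640625), (56.73223876953125, 63.64518737792969), 109.3479995727539) [ 0.5604 -0.0236  0.147 ] diam 37.42812677842435
((238.02932739257812, 264.4806823730469), (105.16234588623047, 114.7188949584961), 154.71510314941406) [ 0.56   -0.0151  0.125 ]
```

Call:
drive_tool --deltas '[{"gripper":0,"offset":[-0.005,-0.22,0.02],"angular":[0,0,0]},{"gripper":0,"offset":[-0.005,-0.22,0.02],"angular":[0,0,0]},{"gripper":0,"offset":[-0.005,-0.22,0.02],"angular":[0,0,0]},{"gripper":0,"offset":[-0.005,-0.22,0.02],"angular":[0,0,0]},{"gripper":0,"offset":[-0.005,-0.22,0.02],"angular":[0,0,0]}]'

```text
t: 2.2
eef_pos: [0.4973, -0.1743, 0.3036]
tool_rot: [-0.001, 0.12, 0.993, -0.001]
contact_force: [0.3, 0.1, 0.0]
gripper_width: 0.997
grasp_force: 0.0
```

```bash
python3 - <<'E'
from h import *
todo(.512,-.236,.083)
m=optics.camera_model("wrist"); I=optics.read_camera("wrist"); cv2.imwrite("pics/w3.png",I)
np.save("m3.npy",m,allow_pickle=True)
E
```

```text
t 2.2 tcp [ 0.4973 -0.1743  0.3036] go [-0.0292 -0.056   0.2206] tilt [-0.0021 -0.001   0.    ] F [0.3 0.1 0. ] w 0.997 q [-0.17  0.24  0.46  1.93 -0.13  0.99  1.68]
```

View pics/w3.png

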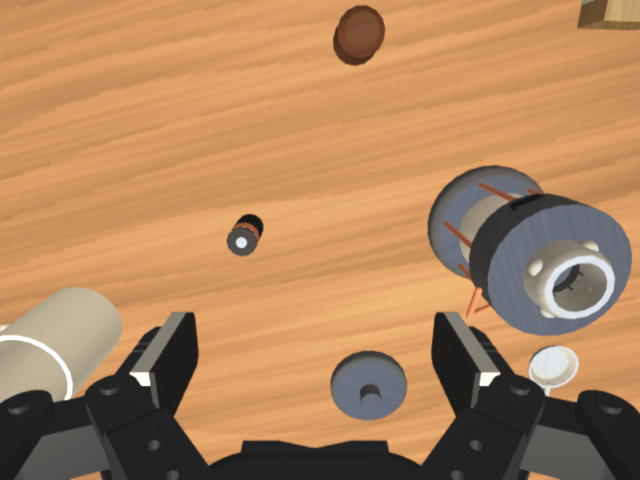

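The cell's button is at (241,242) and the cell stands alone. The jar lid is at (368,385) and the neck rim at (583,287).

```bash
python3 - <<'E'
from h import *
m=np.load("m3.npy",allow_pickle=True).item(); I=cv2.imread("pics/w3.png")
k=(I.min(2)>180); c,s=blob(k,241,242,14); print("button",c,s,onz(m,*c,.0505).round(4))
k=(I.max(2)<110); c,s=blob(k,245,235,26); print(s)
g=(I.min(2)>205).astype(np.uint8); M=np.zeros_like(g); M[235:325,535:625]=g[235:325,535:625]
cs,_=cv2.findContours(M,cv2.RETR_EXTERNAL,cv2.CHAIN_APPROX_NONE); e=cv2.fitEllipse(cv2.convexHull(max(cs,key=len)));print(e,onz(m,*e[0],.147).round(4))
p=onz(m,*blob((I.min(2)>180),241,242,14)[0],.0505); todo(p[0],p[1],.091)
E
```

```text
button [240.98837209 242.27906977] [236 238  11  10  86] [ 0.5111 -0.2413  0.0505]
[227 227  30  28 531]
((579.004638671875, 286.5573425292969), (57.3128776550293, 73.0276870727539), 59.575679779052734) [ 0.5598 -0.0241  0.147 ]
t 2.25 tcp [ 0.4968 -0.1761  0.3035] go [-0.0297 -0.0593  0.2126] tilt [-0.0033 -0.0009 -0.    ] F [-1.3 -2.1  0.7] w 0.998 q [-0.16  0.24  0.46  1.93 -0.12  0.99  1.68]
```

Call:
drive_tool --deltas '[{"gripper":0,"offset":[-0.03,-0.059,0.04],"angular":[0,0,0]},{"gripper":0,"offset":[-0.03,-0.059,0.08],"angular":[0,0,0]},{"gripper":0,"offset":[-0.03,-0.059,0.12],"angular":[0,0,0]},{"gripper":0,"offset":[-0.03,-0.059,0.13],"angular":[0,0,0]},{"gripper":0,"offset":[-0.03,-0.059,0.13],"angular":[0,0,0]}]'

```text
t: 2.75
eef_pos: [0.5142, -0.2328, 0.1725]
tool_rot: [-0.002, 0.116, 0.993, 0.0]
contact_force: [0.4, -0.5, 1.2]
gripper_width: 1.002
grasp_force: 0.0
```

```bash
python3 - <<'E'
from h import *
todo(.5111,-.2413,.098)
m=optics.camera_model("wrist"); I=optics.read_camera("wrist"); cv2.imwrite("pics/w4.png",I); np.save("m4.npy",m,allow_pickle=True)
T=np.array(m["cam_to_world"]); p=np.linalg.inv(T)@[.5111,-.2413,.0505,1]; u=int(m["cx"]+m["fx"]*p[0]/-p[2]); v=int(m["cy"]-m["fy"]*p[1]/-p[2]); print("expect",u,v)
k=(I.min(2)>180); c,s=blob(k,u,v,30); print("button",c,s,onz(m,*c,.0505).round(4))
E
```

```text
t 2.75 tcp [ 0.5142 -0.2328  0.1725] go [ 0.0007 -0.009   0.0745] tilt [ 0.0006 -0.0056 -0.    ] F [ 0.4 -0.5  1.2] w 1.002 q [-0.    0.49  0.41  1.95 -0.27  0.76  1.9 ]
expect 295 268
button [296.         267.97260274] [288 260  17  17 219] [ 0.5109 -0.2412  0.0505]
```

Call:
drive_tool --deltas '[{"gripper":0,"offset":[0.001,-0.007,0.02],"angular":[0,0,0]},{"gripper":0,"offset":[0.001,-0.007,0.04],"angular":[0,0,0]},{"gripper":0,"offset":[0.001,-0.007,0.04],"angular":[0,0,0]},{"gripper":0,"offset":[0.001,-0.007,0.04],"angular":[0,0,0]}]'

```text
t: 3.2
eef_pos: [0.5137, -0.2404, 0.136]
tool_rot: [0.001, 0.116, 0.993, -0.0]
contact_force: [0.3, 1.0, -0.2]
gripper_width: 0.999
grasp_force: 0.0
```

```bash
python3 - <<'E'
from h import *
todo(.511,-.2412,.098)
E
```

```text
t 3.2 tcp [ 0.5137 -0.2404  0.136 ] go [ 0.0025 -0.0014  0.038 ] tilt [ 0.0004  0.0035 -0.    ] F [ 0.3  1.  -0.2] w 0.999 q [ 0.04  0.54  0.38  1.97 -0.31  0.68  1.95]
```

Call:
drive_tool --deltas '[{"gripper":0,"offset":[0.002,-0.001,0.02],"angular":[0,0,0]},{"gripper":0,"offset":[0.002,-0.001,0.038],"angular":[0,0,0]},{"gripper":0,"offset":[0.002,-0.001,0.038],"angular":[0,0,0]},{"gripper":100,"offset":[0.002,-0.001,0.038],"angular":[0,0,0]},{"gripper":130,"offset":[0.002,-0.001,0.038],"angular":[0,0,0]}]' --grip_force 30

```text
t: 3.7
eef_pos: [0.5113, -0.2414, 0.0976]
tool_rot: [0.001, 0.117, 0.993, -0.0]
contact_force: [-0.8, -0.1, 0.9]
gripper_width: 0.691
grasp_force: 0.0
```

Call:
drive_tool --deltas '[{"gripper":160,"offset":[0,0,0],"angular":[0,0,0]},{"gripper":200,"offset":[0,0,0],"angular":[0,0,0]},{"gripper":255,"offset":[0,0,0],"angular":[0,0,0]},{"gripper":255,"offset":[0,0,0],"angular":[0,0,0]},{"gripper":255,"offset":[0,0,0],"angular":[0,0,0]}]'

```text
t: 4.2
eef_pos: [0.5106, -0.2414, 0.0966]
tool_rot: [0.001, 0.117, 0.993, -0.0]
contact_force: [-0.3, 0.6, 6.9]
gripper_width: 0.28
grasp_force: 29.6
```

Call:
drive_tool --deltas '[{"gripper":255,"offset":[0,0,-0.01],"angular":[0,0,0]},{"gripper":255,"offset":[0,0,-0.04],"angular":[0,0,0]},{"gripper":255,"offset":[0,0,-0.08],"angular":[0,0,0]},{"gripper":255,"offset":[0,0,-0.12],"angular":[0,0,0]},{"gripper":255,"offset":[0,0,-0.16],"angular":[0,0,0]}]'

```text
t: 4.7
eef_pos: [0.5096, -0.2411, 0.2578]
tool_rot: [-0.0, 0.117, 0.993, -0.0]
contact_force: [1.1, 0.8, -0.2]
gripper_width: 0.283
grasp_force: 29.7
```

```bash
python3 - <<'E'
from h import *
todo(.560,-.024,.266)
m=optics.camera_model("wrist"); I=optics.read_camera("wrist"); cv2.imwrite("pics/w5.png",I)
np.save("m5.npy",m,allow_pickle=True)
E
```

```text
t 4.7 tcp [ 0.5096 -0.2411  0.2578] go [ 0.0014  0.2229 -0.0083] tilt [-0.0001 -0.0007  0.    ] F [ 1.1  0.8 -0.2] w 0.283 q [-0.04  0.37  0.47  1.9  -0.21  0.92  1.86]
```

View pics/w5.png

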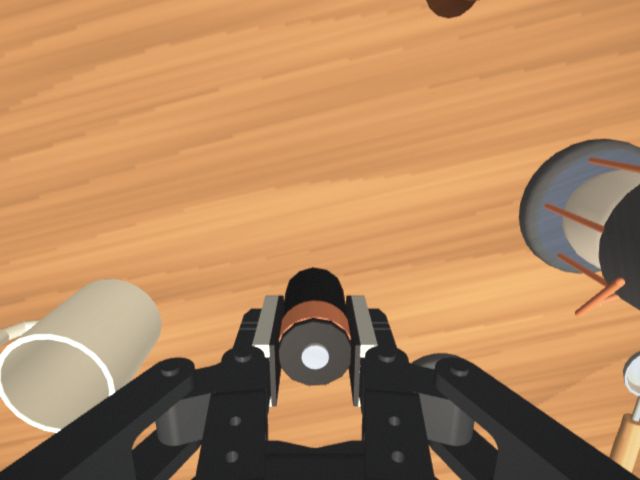

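The cell is held upright, with its button at (315,357).

Call:
drive_tool --deltas '[{"gripper":255,"offset":[0.001,0.04,-0.012],"angular":[0,0,0]},{"gripper":255,"offset":[0.001,0.085,-0.012],"angular":[0,0,0]},{"gripper":255,"offset":[0.001,0.13,-0.012],"angular":[0,0,0]},{"gripper":255,"offset":[0.001,0.175,-0.012],"angular":[0,0,0]},{"gripper":255,"offset":[0.001,0.2,-0.012],"angular":[0,0,0]}]'

```text
t: 5.25
eef_pos: [0.556, -0.0419, 0.268]
tool_rot: [-0.0, 0.114, 0.993, 0.001]
contact_force: [0.0, 0.1, -0.4]
gripper_width: 0.285
grasp_force: 29.8
```

```bash
python3 - <<'E'
from h import *
m=np.load("m5.npy",allow_pickle=True).item(); I=cv2.imread("pics/w5.png"); c,s=blob(I.min(2)>180,315,357,18)
p=onz(m,*c,.2578-.0461); print("cell-tcp",c,(p-[.5096,-.2411,.2578]).round(4))
todo(.560,-.024,.266)
E
```

```text
cell-tcp [314.81947262 356.85192698] [ 0.0001  0.0006 -0.0461]
t 5.25 tcp [ 0.556  -0.0419  0.268 ] go [0.0002 0.0183 0.0021] tilt [ 0.002  -0.0004  0.    ] F [ 0.   0.1 -0.4] w 0.285 q [-0.37  0.34  0.41  1.9  -0.17  0.94  1.47]
```

Call:
drive_tool --deltas '[{"gripper":255,"offset":[0,0.014,0.0],"angular":[0,0,0]},{"gripper":255,"offset":[0,0.014,0.0],"angular":[0,0,0]},{"gripper":255,"offset":[0,0.014,0.0],"angular":[0,0,0]}]'

```text
t: 5.55
eef_pos: [0.5584, -0.0345, 0.2679]
tool_rot: [-0.0, 0.118, 0.993, -0.001]
contact_force: [-0.8, -1.4, -0.7]
gripper_width: 0.282
grasp_force: 29.8
```

```bash
python3 - <<'E'
from h import *
todo(.560,-.0243,.25)
m=optics.camera_model("wrist"); I=optics.read_camera("wrist"); cv2.imwrite("pics/w6.png",I[150:480,130:510])
np.save("m6.npy",m,allow_pickle=True)
E
```

```text
t 5.55 tcp [ 0.5584 -0.0345  0.2679] go [0.0008 0.0103 0.0179] tilt [-0.0013 -0.0002 -0.    ] F [-0.8 -1.4 -0.7] w 0.282 q [-0.38  0.34  0.41  1.89 -0.17  0.94  1.44]
```

View pics/w6.png

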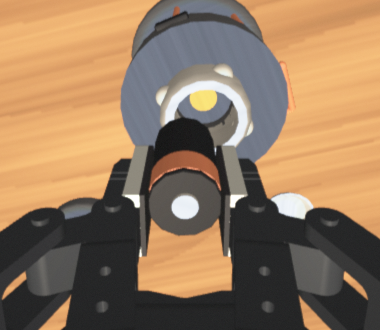

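The crop shows the rim around (205,115) with the cell just left of it, which agrees with the 10 mm still to go in y.

Call:
drive_tool --deltas '[{"gripper":255,"offset":[0.001,0.01,0.0],"angular":[0,0,0]},{"gripper":255,"offset":[0.001,0.01,0.0],"angular":[0,0,0]},{"gripper":255,"offset":[0.001,0.01,0.0],"angular":[0,0,0]},{"gripper":255,"offset":[0.001,0.01,0.0],"angular":[0,0,0]}]'

```text
t: 6.0
eef_pos: [0.5601, -0.0232, 0.2679]
tool_rot: [-0.0, 0.117, 0.993, -0.0]
contact_force: [0.7, -0.1, -0.8]
gripper_width: 0.281
grasp_force: 29.8
```

```bash
python3 - <<'E'
from h import *
todo(.560,-.0243,.225)
m=optics.camera_model("wrist"); I=optics.read_camera("wrist")
g=(I.min(2)>205).astype(np.uint8); T=np.linalg.inv(m["cam_to_world"]); p=T@[.56,-.024,.147,1]; u=int(m["cx"]-m["fx"]*p[0]/p[2]); v=int(m["cy"]+m["fy"]*p[1]/p[2])
print("neck expected",u,v); M=np.zeros_like(g); a=slice(v-50,v+12),slice(u-60,u+60); M[a]=g[a]; ys,xs=np.nonzero(M)
# outermost rim pixels left/right per row and top, fitted as a circle on z=.147
P=[]
for x in range(xs.min(),xs.max()+1):
    c=ys[xs==x]
    if len(c): P.append(onz(m,x,c.min(),.147)[:2])
P=np.array(P); f=cv2.minEnclosingCircle
A=np.c_[2*P,np.ones(len(P))]; s=np.linalg.lstsq(A,(P**2).sum(1),rcond=None)[0]; print("fit",s[:2].round(4),"r",np.sqrt(s[2]+s[0]**2+s[1]**2).round(4),len(P))
E
```

```text
t 6.0 tcp [ 0.5601 -0.0232  0.2679] go [-0.0002 -0.0011  0.0429] tilt [-0.0002 -0.     -0.    ] F [ 0.7 -0.1 -0.8] w 0.281 q [-0.39  0.34  0.41  1.89 -0.17  0.94  1.42]
neck expected 312 270
fit [ 0.5574 -0.0224] r 0.0198 92
```

Call:
drive_tool --deltas '[{"gripper":255,"offset":[0.0005,-0.0005,0.01],"angular":[0,0,0]},{"gripper":255,"offset":[0.0005,-0.0005,0.02],"angular":[0,0,0]},{"gripper":255,"offset":[0.0005,-0.0005,0.028],"angular":[0,0,0]},{"gripper":255,"offset":[0.0005,-0.0005,0.034],"angular":[0,0,0]},{"gripper":255,"offset":[0.0005,-0.0005,0.034],"angular":[0,0,0]}]'

```text
t: 6.55
eef_pos: [0.5589, -0.0231, 0.2326]
tool_rot: [-0.001, 0.117, 0.993, -0.0]
contact_force: [-0.3, -0.2, -0.7]
gripper_width: 0.281
grasp_force: 29.8
```

```bash
python3 - <<'E'
from h import *
todo(.5595,-.0235,.221)
E
```

```text
t 6.55 tcp [ 0.5589 -0.0231  0.2326] go [-0.0007 -0.0002  0.0116] tilt [-0.0011 -0.0027 -0.    ] F [-0.3 -0.2 -0.7] w 0.281 q [-0.38  0.39  0.39  1.92 -0.19  0.87  1.45]
```

The cell is 11 mm into the well with no contact force.

Call:
drive_tool --deltas '[{"gripper":255,"offset":[-0.0005,0,0.005],"angular":[0,0,0]},{"gripper":255,"offset":[-0.0005,0,0.009],"angular":[0,0,0]},{"gripper":255,"offset":[-0.0005,0,0.012],"angular":[0,0,0]},{"gripper":255,"offset":[-0.0005,0,0.012],"angular":[0,0,0]},{"gripper":255,"offset":[-0.0005,0,0.012],"angular":[0,0,0]}]'

```text
t: 7.05
eef_pos: [0.5601, -0.0233, 0.2219]
tool_rot: [0.0, 0.117, 0.993, 0.0]
contact_force: [0.0, 0.3, -1.1]
gripper_width: 0.286
grasp_force: 29.8
```

Call:
drive_tool --deltas '[{"gripper":190,"offset":[0,0,0],"angular":[0,0,0]},{"gripper":170,"offset":[0,0,0],"angular":[0,0,0]},{"gripper":150,"offset":[0,0,0],"angular":[0,0,0]},{"gripper":120,"offset":[0,0,0],"angular":[0,0,0]},{"gripper":100,"offset":[0,0,0],"angular":[0,0,0]}]'

```text
t: 7.55
eef_pos: [0.5601, -0.0233, 0.222]
tool_rot: [0.0, 0.117, 0.993, 0.0]
contact_force: [-0.1, -0.4, 0.5]
gripper_width: 0.606
grasp_force: 0.0
```

Call:
drive_tool --deltas '[{"gripper":60,"offset":[0,0,-0.01],"angular":[0,0,0]},{"gripper":0,"offset":[0,0,-0.03],"angular":[0,0,0]},{"gripper":0,"offset":[0,0,-0.06],"angular":[0,0,0]},{"gripper":0,"offset":[0,0,-0.1],"angular":[0,0,0]},{"gripper":0,"offset":[0,0,-0.1],"angular":[0,0,0]}]'

```text
t: 8.05
eef_pos: [0.5626, -0.0238, 0.3279]
tool_rot: [0.005, 0.117, 0.993, 0.001]
contact_force: [0.1, -0.8, 0.4]
gripper_width: 1.003
grasp_force: 0.0
```

```bash
python3 - <<'E'
from h import *
todo(.4888,.2856,.25)
m=optics.camera_model("wrist"); I=optics.read_camera("wrist"); cv2.imwrite("pics/w7.png",I[120:480,120:520])
np.save("m7.npy",m,allow_pickle=True); np.save("w7.npy",I)
E
```

```text
t 8.05 tcp [ 0.5626 -0.0238  0.3279] go [0.1444 0.2836 0.0776] tilt [0.0044 0.0119 0.    ] F [ 0.1 -0.8  0.4] w 1.003 q [-0.42  0.28  0.43  1.83 -0.13  1.05  1.4 ]
```

View pics/w7.png

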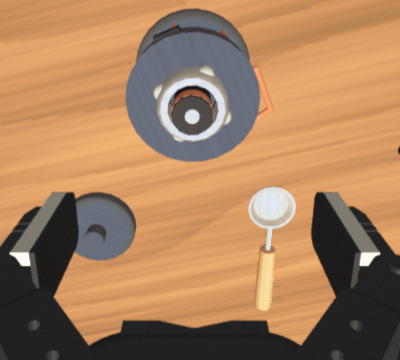

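The cell stands in the well with its button at crop (192,117), roughly centred inside the rim. Next is the cap.

Call:
drive_tool --deltas '[{"gripper":0,"offset":[0.022,0.044,0],"angular":[0.004,0.012,0]},{"gripper":0,"offset":[0.044,0.088,0.01],"angular":[0.004,0.012,0]},{"gripper":0,"offset":[0.066,0.132,0.02],"angular":[0.004,0.012,0]},{"gripper":0,"offset":[0.088,0.176,0.03],"angular":[0.004,0.012,0]},{"gripper":0,"offset":[0.11,0.22,0.04],"angular":[0.004,0.012,0]}]'

```text
t: 8.6
eef_pos: [0.503, 0.217, 0.2812]
tool_rot: [-0.005, 0.117, 0.993, -0.001]
contact_force: [0.9, 0.6, -0.4]
gripper_width: 0.999
grasp_force: 0.0
```

```bash
python3 - <<'E'
from h import *
todo(.4888,.2856,.25)
m=np.load("m7.npy",allow_pickle=True).item(); I=np.load("w7.npy"); c,s=blob(I.min(2)>180,312,237,8); print("button",c,s,onz(m,*c,.1625).round(4))
E
```

```text
t 8.6 tcp [0.503  0.217  0.2812] go [0.0294 0.0635 0.0313] tilt [-0.0047 -0.013   0.    ] F [ 0.9  0.6 -0.4] w 0.999 q [-0.76  0.3   0.3   1.9  -0.11  0.97  0.92]
button [311.72435897 236.35897436] [305 230  14  14 156] [ 0.5603 -0.024   0.1625]
```

Call:
drive_tool --deltas '[{"gripper":0,"offset":[0.028,0.062,0.03],"angular":[-0.004,-0.012,0]},{"gripper":0,"offset":[0.028,0.062,0.06],"angular":[-0.004,-0.012,0]},{"gripper":0,"offset":[0.028,0.062,0.09],"angular":[-0.004,-0.012,0]},{"gripper":0,"offset":[0.028,0.062,0.09],"angular":[-0.004,-0.012,0]},{"gripper":0,"offset":[0.028,0.062,0.09],"angular":[-0.004,-0.012,0]}]'

```text
t: 9.1
eef_pos: [0.4905, 0.2813, 0.1921]
tool_rot: [-0.0, 0.117, 0.993, -0.001]
contact_force: [0.6, -0.2, 1.3]
gripper_width: 1.002
grasp_force: 0.0
```

```bash
python3 - <<'E'
from h import *
m=optics.camera_model("wrist"); I=optics.read_camera("wrist"); cv2.imwrite("pics/w8.png",I)
h=cv2.cvtColor(I,cv2.COLOR_BGR2HSV)
T=np.linalg.inv(m["cam_to_world"]); p=T@[.4888,.2856,.076,1]; u=int(m["cx"]-m["fx"]*p[0]/p[2]); v=int(m["cy"]+m["fy"]*p[1]/p[2]); print("expect",u,v,I[v,u])
c,s=blob((h[...,0]<14)&(h[...,1]>90)&(I[...,2]>235),u,v,35); k=onz(m,*c,.076); print("knob",c,s,k.round(4))
todo(k[0],k[1],.12)
E
```

```text
expect 321 269 [133 176 249]
knob [321.78947368 268.29954516] [ 299  248   47   42 1539] [0.4884 0.2858 0.076 ]
t 9.15 tcp [0.4913 0.2815 0.1932] go [0.004  0.0034 0.0732] tilt [0.0005 0.0013 0.    ] F [ 0.3 -0.   1.4] w 0.997 q [-0.83  0.44  0.25  1.93 -0.15  0.79  0.84]
```

Call:
drive_tool --deltas '[{"gripper":0,"offset":[0.004,0.004,0.03],"angular":[0,0,0]},{"gripper":0,"offset":[0.004,0.004,0.055],"angular":[0,0,0]},{"gripper":0,"offset":[0.004,0.004,0.07],"angular":[0,0,0]},{"gripper":0,"offset":[0.004,0.004,0.07],"angular":[0,0,0]},{"gripper":0,"offset":[0.004,0.004,0.07],"angular":[0,0,0]}]'

```text
t: 9.65
eef_pos: [0.4885, 0.2869, 0.1234]
tool_rot: [0.001, 0.117, 0.993, 0.001]
contact_force: [0.5, -0.6, 0.1]
gripper_width: 1.0
grasp_force: 0.0
```

```bash
python3 - <<'E'
from h import *
todo(.4886,.2857,.121)
E
```

```text
t 9.65 tcp [0.4885 0.2869 0.1234] go [-0.0004 -0.0011  0.0024] tilt [ 0.0015  0.0015 -0.    ] F [ 0.5 -0.6  0.1] w 1.0 q [-0.81  0.54  0.22  1.97 -0.19  0.65  0.86]
```

Call:
drive_tool --deltas '[{"gripper":100,"offset":[0,-0.001,0.002],"angular":[0,0,0]},{"gripper":150,"offset":[0,-0.001,0.002],"angular":[0,0,0]},{"gripper":170,"offset":[0,-0.001,0.002],"angular":[0,0,0]},{"gripper":255,"offset":[0,-0.001,0.002],"angular":[0,0,0]},{"gripper":255,"offset":[0,-0.001,0.002],"angular":[0,0,0]}]' --grip_force 90

```text
t: 10.15
eef_pos: [0.4874, 0.2861, 0.1207]
tool_rot: [0.0, 0.117, 0.993, 0.0]
contact_force: [-1.6, -1.3, 4.2]
gripper_width: 0.258
grasp_force: 87.9
```

Call:
drive_tool --deltas '[{"gripper":255,"offset":[0,0,0],"angular":[0,0,0]},{"gripper":255,"offset":[0,0,0],"angular":[0,0,0]},{"gripper":255,"offset":[0,0,0],"angular":[0,0,0]},{"gripper":255,"offset":[0,0,0],"angular":[0,0,0]}]'

```text
t: 10.55
eef_pos: [0.4874, 0.2861, 0.1207]
tool_rot: [0.0, 0.117, 0.993, 0.0]
contact_force: [-1.7, -1.9, 5.7]
gripper_width: 0.248
grasp_force: 87.9
```

Call:
drive_tool --deltas '[{"gripper":255,"offset":[0,0,-0.02],"angular":[0,0,0]},{"gripper":255,"offset":[0,0,-0.06],"angular":[0,0,0]},{"gripper":255,"offset":[0,0,-0.1],"angular":[0,0,0]},{"gripper":255,"offset":[0,0,-0.14],"angular":[0,0,0]},{"gripper":255,"offset":[0,0,-0.17],"angular":[0,0,0]}]'

```text
t: 11.05
eef_pos: [0.4875, 0.2861, 0.2926]
tool_rot: [0.001, 0.117, 0.993, 0.001]
contact_force: [-0.6, 0.1, -0.5]
gripper_width: 0.254
grasp_force: 88.2
```

```bash
python3 - <<'E'
from h import *
todo(.560,-.024,.3)
m=optics.camera_model("wrist"); I=optics.read_camera("wrist"); cv2.imwrite("pics/w9.png",I[150:480,100:540])
o=bot.get_obs(); print(o["grasp_force"])
E
```

```text
t 11.05 tcp [0.4875 0.2861 0.2926] go [-0.1424 -0.2848 -0.0077] tilt [0.0021 0.0016 0.    ] F [-0.6  0.1 -0.5] w 0.254 q [-0.87  0.31  0.28  1.85 -0.1   0.99  0.79]
88.27638745307922
```

View pics/w9.png

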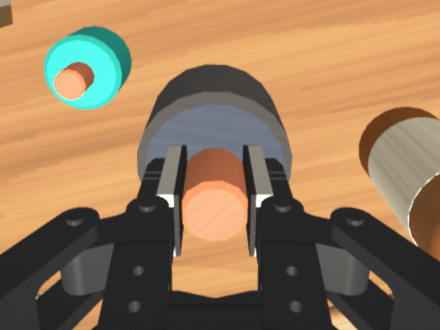

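The cap is held straight by the knob, with its knob at crop (216,205).

Call:
drive_tool --deltas '[{"gripper":255,"offset":[-0.022,-0.044,-0.012],"angular":[0,0,0]},{"gripper":255,"offset":[-0.044,-0.088,-0.012],"angular":[0,0,0]},{"gripper":255,"offset":[-0.066,-0.132,-0.012],"angular":[0,0,0]},{"gripper":255,"offset":[-0.088,-0.176,-0.012],"angular":[0,0,0]},{"gripper":255,"offset":[-0.11,-0.22,-0.012],"angular":[0,0,0]}]'

```text
t: 11.6
eef_pos: [0.5432, 0.0447, 0.302]
tool_rot: [-0.0, 0.116, 0.993, 0.0]
contact_force: [1.1, -0.3, -0.1]
gripper_width: 0.252
grasp_force: 88.4
```

Call:
drive_tool --deltas '[{"gripper":255,"offset":[-0.016,-0.033,0],"angular":[0,0,0]},{"gripper":255,"offset":[-0.032,-0.063,0],"angular":[0,0,0]},{"gripper":255,"offset":[-0.032,-0.063,0],"angular":[0,0,0]},{"gripper":255,"offset":[-0.032,-0.063,0],"angular":[0,0,0]}]'

```text
t: 12.0
eef_pos: [0.5596, -0.0229, 0.3017]
tool_rot: [-0.0, 0.118, 0.993, -0.0]
contact_force: [0.5, 0.4, -1.1]
gripper_width: 0.25
grasp_force: 88.3
```

```bash
python3 - <<'E'
from h import *
todo(.559,-.024,.27)
E
```

```text
t 12.0 tcp [ 0.5596 -0.0229  0.3017] go [ 0.0003 -0.0012  0.0317] tilt [-0.0003 -0.0009  0.    ] F [ 0.5  0.4 -1.1] w 0.25 q [-0.42  0.3   0.43  1.86 -0.15  1.01  1.41]
```

Call:
drive_tool --deltas '[{"gripper":255,"offset":[0.0005,-0.001,0.012],"angular":[0,0,0]},{"gripper":255,"offset":[0.0005,-0.001,0.022],"angular":[0,0,0]},{"gripper":255,"offset":[0.0005,-0.001,0.03],"angular":[0,0,0]},{"gripper":255,"offset":[0.0005,-0.001,0.036],"angular":[0,0,0]},{"gripper":255,"offset":[0.0005,-0.001,0.036],"angular":[0,0,0]}]'

```text
t: 12.5
eef_pos: [0.5585, -0.0226, 0.2649]
tool_rot: [-0.001, 0.116, 0.993, -0.0]
contact_force: [-0.5, 0.6, -1.2]
gripper_width: 0.255
grasp_force: 88.3
```

```bash
python3 - <<'E'
from h import *
todo(.559,-.024,.26)
E
```

```text
t 12.5 tcp [ 0.5585 -0.0226  0.2649] go [-0.0008 -0.0012  0.0049] tilt [-0.001  -0.0026  0.    ] F [-0.5  0.6 -1.2] w 0.255 q [-0.4   0.35  0.42  1.9  -0.17  0.93  1.43]
```

Rim is at 0.144, already past the neck's top without contact. I'll press on in small steps.

Call:
drive_tool --deltas '[{"gripper":255,"offset":[-0.0005,-0.001,0.002],"angular":[0,0,0]},{"gripper":255,"offset":[-0.0005,-0.001,0.004],"angular":[0,0,0]},{"gripper":255,"offset":[-0.0005,-0.001,0.006],"angular":[0,0,0]},{"gripper":255,"offset":[-0.0005,-0.001,0.006],"angular":[0,0,0]}]' --grip_force 110

```text
t: 12.9
eef_pos: [0.5593, -0.024, 0.2601]
tool_rot: [-0.0, 0.117, 0.993, 0.0]
contact_force: [-1.1, 0.4, 0.2]
gripper_width: 0.247
grasp_force: 107.7
```

Call:
drive_tool --deltas '[{"gripper":255,"offset":[0,0,0.001],"angular":[0,0,0]},{"gripper":255,"offset":[0,0,0.002],"angular":[0,0,0]},{"gripper":255,"offset":[0,0,0.003],"angular":[0,0,0]}]'

```text
t: 13.2
eef_pos: [0.56, -0.0239, 0.2585]
tool_rot: [0.001, 0.117, 0.993, 0.001]
contact_force: [-3.0, 1.4, 13.1]
gripper_width: 0.246
grasp_force: 109.1
```

Call:
drive_tool --deltas '[{"gripper":255,"offset":[0,0,0.002],"angular":[0,0,0]},{"gripper":255,"offset":[0,0,0.003],"angular":[0,0,0]},{"gripper":255,"offset":[0,0,0.004],"angular":[0,0,0]},{"gripper":255,"offset":[0,0,0.005],"angular":[0,0,0]}]'

```text
t: 13.6
eef_pos: [0.5595, -0.0237, 0.253]
tool_rot: [0.0, 0.117, 0.993, 0.001]
contact_force: [-1.3, 1.2, 0.8]
gripper_width: 0.245
grasp_force: 109.0
```

Call:
drive_tool --deltas '[{"gripper":255,"offset":[0,0,0.002],"angular":[0,0,0]},{"gripper":255,"offset":[0,0,0.003],"angular":[0,0,0]},{"gripper":255,"offset":[0,0,0.004],"angular":[0,0,0]}]'

```text
t: 13.9
eef_pos: [0.559, -0.0239, 0.2473]
tool_rot: [-0.001, 0.117, 0.993, -0.0]
contact_force: [-0.4, 1.4, -3.0]
gripper_width: 0.25
grasp_force: 108.6
```

Past the click: the force has dropped and the cap is being drawn down. Next I'll find the hard stop.

Call:
drive_tool --deltas '[{"gripper":255,"offset":[0,0,0.001],"angular":[0,0,0]},{"gripper":255,"offset":[0,0,0.002],"angular":[0,0,0]},{"gripper":255,"offset":[0,0,0.002],"angular":[0,0,0]}]'

```text
t: 14.2
eef_pos: [0.5594, -0.0244, 0.2461]
tool_rot: [-0.0, 0.117, 0.993, -0.0]
contact_force: [-0.4, -0.1, -0.5]
gripper_width: 0.246
grasp_force: 108.6
```

Call:
drive_tool --deltas '[{"gripper":255,"offset":[0,0,0.0005],"angular":[0,0,0]},{"gripper":255,"offset":[0,0,0.001],"angular":[0,0,0]},{"gripper":255,"offset":[0,0,0.001],"angular":[0,0,0]}]'

```text
t: 14.5
eef_pos: [0.5595, -0.0244, 0.2458]
tool_rot: [0.0, 0.117, 0.993, 0.0]
contact_force: [-3.3, -0.1, 4.5]
gripper_width: 0.251
grasp_force: 109.3
```

Call:
drive_tool --deltas '[{"gripper":255,"offset":[0,0,0.001],"angular":[0,0,0]},{"gripper":255,"offset":[0,0,0.0015],"angular":[0,0,0]},{"gripper":255,"offset":[0,0,0.0015],"angular":[0,0,0]},{"gripper":255,"offset":[0,0,0.0015],"angular":[0,0,0]}]'

```text
t: 14.9
eef_pos: [0.5595, -0.0246, 0.2457]
tool_rot: [0.0, 0.117, 0.993, 0.0]
contact_force: [-7.7, 0.1, 17.6]
gripper_width: 0.247
grasp_force: 111.2
```

The stop is hard at TCP 0.2457, which is the predicted height with the rim on the shoulder. I'll hold briefly to confirm the push is steady.

Call:
drive_tool --deltas '[{"gripper":255,"offset":[0,0,0],"angular":[0,0,0]},{"gripper":255,"offset":[0,0,0],"angular":[0,0,0]},{"gripper":255,"offset":[0,0,0],"angular":[0,0,0]},{"gripper":255,"offset":[0,0,0],"angular":[0,0,0]},{"gripper":255,"offset":[0,0,0],"angular":[0,0,0]}]'

```text
t: 15.4
eef_pos: [0.5595, -0.0246, 0.2457]
tool_rot: [0.0, 0.117, 0.993, 0.0]
contact_force: [-8.6, 0.3, 16.3]
gripper_width: 0.25
grasp_force: 111.2
```

```bash
python3 -c "
from station import bot
print(bot.hand_in())"
```

```text
the job is handed in; nothing more can be done
None
```

The cell stands button end up in the well, and the cap is clicked on with its rim home on the shoulder. I handed in at 15.4 s with the gripper still holding it down at about 16 N; the hand-in returned no verdict.

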